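# Lower the ratchet tilting work table flat

## Task

Lay the tilting work table flat: with the fingertips only, press the red release paddle at its raised edge until the pawls come free of the ratchet teeth, and keep it pressed while you push the table down under control until it rests fully on its base. Never raise the table or let it slam. Then come clear so that the paddle springs back up, without touching the freshly finished round blank or disturbing anything else on the bench.

Things in the scene. Friction and masses are not known exactly. Their poses are not given: they have to be found in the camera images.
- stand: Base of the tilting table, 300 (x) by 370 (y) mm, top 22 mm above the bench. Origin under its centre; x from the hinge side (near the robot) to the raised side, y left, z up. The hinge axis runs along y at x = -130 mm, 30 mm above the bench. At y = +-168 mm stand steel quadrants 6 mm thick, 247 to 267 mm from the hinge axis, up to 0.86 rad; their inner teeth stop the table going down, not up.
- tilt_top (a joint): Tilt of the work table about the hinge, rad: 0 flat on its base, growing as the far edge goes up (starts 0.35 to 0.65; a tooth every 0.05 from 0.15 up). A plywood panel 18 mm thick, 310 mm wide, its underside in line with the hinge axis, 2 to 255 mm from it. The hinges are stiff: with the pawls free it stays where left and needs 7 to 12 N at the paddle to go down.
- far_edge (a point): The middle of the panel's far upper edge, 255 mm from the hinge axis along the panel and 18 mm above the panel's underside; axes of the panel: x along it away from the hinge, y to the left, z out of its upper face.
- release (a joint): Turn of the release shaft, rad: 0 sprung up, pawls in the teeth; 0.38 pressed to its stop; pawls clear of the teeth from about 0.25. The shaft lies across the panel, 240 mm from the hinge axis along it and 30 mm above its underside, with a pawl at each end and the red paddle in the middle. It springs back by itself.
- paddle (a point): Centre of the upper face of the red paddle, 80 mm wide (y), 43 mm long (12 to 55 mm from the shaft, outwards past the panel's edge), 4 mm thick. In the panel's axes, from the hinge axis: 272 mm along, 39 mm up when free (rising 0.22 rad outwards); 273.5 and 27 mm fully pressed (dipping 0.16 rad). Full press: 7 N, 13 mm. Its axes are the panel's, turned with the shaft.
- blank: The round wooden blank, 190 mm across, 30 mm thick, fixed on a 12 mm pad on the panel. Freshly finished: not to be touched. Origin under the pad's centre, 115 mm from the hinge axis along the panel, 18 mm above the panel's underside; top face 42 mm above the origin; axes of the panel.
- sanding_block: Bystander: cork-faced sanding block 110 x 62 x 34 mm, loose on the bench to the left of the stand; origin under its centre.
- bench_brush: Bystander: flat brush lying loose to the right of the stand; origin under its middle.
- try_square: Bystander: try square, dark wooden stock 80 mm and steel blade 120 mm, lying loose beyond the stand; origin under the stock's centre, blade along its x.
- pencil: Bystander: flat blue carpenter's pencil 175 x 14 x 8 mm, lying loose beyond the stand; origin under its centre.
- glue_bottle: Bystander: white glue bottle, 62 mm across, 170 mm tall, standing loose on the left of the bench; origin under its centre.
- tape_measure: Bystander: yellow tape measure 70 x 35 x 64 mm, standing loose on the right of the bench; origin under its centre.
- hammer: Bystander: hammer lying loose at the right side of the bench; origin under its middle.
- wax_tin: Bystander: wax tin 84 mm across, 55 mm tall, loose at the left side of the bench; origin under its centre.

How it is judged:
On the way, in this order (a step that is already met when the one before it is completed fails the run):
1. the paddle is pressed and the pawls are clear of the teeth while the table is still up (value of joint release above 0.25 rad and value of joint tilt_top above 0.2 rad), for 0.1 s.
2. the table is pushed down until it lies flat on its base (value of joint tilt_top below 0.03 rad), for 0.2 s.
At the end, for the whole second after the job is handed in: The work table lies flat (tilt under 0.03 rad, about 8 mm at its edge) and still, and the release paddle has sprung back up (under 0.06 rad) (value of joint tilt_top below 0.03 rad and value of joint release below 0.06 rad and velocity of joint tilt_top between -0.05 and 0.05 rad/s); the robot touches nothing.
It fails at once if the work table is raised (upwards faster than 0.15 rad/s, or tilted beyond 0.75 rad) (velocity of joint tilt_top above 0.15 rad/s or value of joint tilt_top above 0.75 rad).
It fails at once if the work table slams down (faster than 1.2 rad/s) (velocity of joint tilt_top below -1.2 rad/s).
It fails at once if the finished blank is touched with more than 1 N (contact force between the fingers and blank above 1 N).
It fails at once if the arm or the gripper's body, not the fingers, pushes on the tilting table or its base with more than 2 N (contact force between the arm and stand above 2 N).
It fails at once if a bystander is moved by more than 20 mm (distance of any of sanding_block, bench_brush, try_square, pencil, glue_bottle, tape_measure, hammer, wax_tin from where it was at the start of the episode above 0.02 m).
It also fails if it takes over 38 s, if anything falls off the work surface, if the arm or the gripper's body presses on something with over 40 N, if the wrist force passes 120 N, or if a joint passes its speed limit or range.

## Robot

A 6-joint arm with a two-finger parallel gripper is mounted at the origin on the work surface. World frame = base frame: x ahead of the robot, y to its left, z up, the work surface at z = 0. Lengths are in m, angles in rad, forces in N, time in s.
With the tool pointing down it reaches from about 0.35 to 0.775 m from the base axis. Payload 7.3 kg.
Tool frame: the origin (TCP) lies at the very end of the fingers, on their centre line; the grasp point (between the pads) lies grip_point_offset behind it (grip_point_offset is the distance from the TCP to the grasp point, in m); z points along the fingers, y is the direction in which the jaws open and shut (so a half turn about z gives the same grasp; the last joint's range is limited). The gripper opens to 92 mm and grips with 3 to 60 N. Pads are 19 mm wide; open, the fingers measure 130 mm over their backs; the gripper's body (75 mm by 190 mm) begins 47 mm behind the grasp point.
Start: joints at [1.17, 0.342, 1.524, -0, 1.275, -0.146], TCP at [0.132, 0.508, 0.227] pointing down, gripper open.
Joint ranges: [-2.53, 2.53], [-0.77, 2.02], [0.04, 2.7], [-1, 4.14], [0.28, 2.66], [-3.11, 3.11]. Speed limits (rad/s): [2.57, 2.57, 3.14, 3.14, 3.14, 3.14].

## Interface

Orientations are given as [roll, pitch, yaw] about the fixed x, y, z axes, in that order (R = Rz(yaw) Ry(pitch) Rx(roll)).
In Python, from cell import * gives the robot as it stands.
- The arm moves only by the shell command python3 -m inch 'ROWS' [OPENING] [FORCE]. ROWS is JSON, a list that holds one entry, the list of rows, each a list of 4 numbers: the shift along the tool's x, y, z in mm, then the turn about the tool's z in rad. In form: [[[x, y, z, roll], ...]]. A call has 1 to 10 rows; each row shifts and turns the commanded pose from where the row before left it, along the tool's axes as they then stand; what a row does not reach is not made up. A row lasts 1/8 s, in which the tool goes at most 62.5 mm and 10.7 degrees, less where a joint would pass 70% of its speed; a pose out of reach is approached as far as the arm can. A call with a gripper value outside its range is refused whole. OPENING is the closure, from -1 (fully open) to 1 (shut), set as the call begins (- or left out, the last holds). The fingers move at their own pace and stop on an object; FORCE is the grip in N (left out, the last holds). Time passes only in rows, so rows that do not move let the fingers close. It gives the time, the measured TCP pose, the force and the opening at its end, in the units of the state.
- observe(): the state, without advancing time (a new reading comes with each control period).
- read_camera(name): name is "side" or "top" or "wrist"; returns a dict with "img" (480x640x3 uint8, blue, green, red), "fx", "fy", "cx", "cy" (pixels), "k1" (the pictures are not rectified: a ray, as slopes to the right and down, at radius r is drawn at 1 + k1 r^2 times it, then the intrinsics apply), "eye" and "rotation" of the camera in the world; the wrist camera has in their place "T_tool_cam" (4x4, takes a point from camera to tool coordinates, whose origin is the TCP and whose axes are the flange's). Camera axes: x right, y down, z forward; pixel columns grow to the right and rows downward; lengths in m; the calibration is good to about 2 mm. A picture is of the moment at which its call begins: read the wrist's pose just before it. There is no depth.
- hand_in(): hands the job in, once; it reports no verdict.
Trained networks look in the newest picture that a camera, given by its name, has taken for a name from the list of things; names that differ only in an ending like _2 or _b are one class to them, and where a whole thing is asked for, a point or a joint stands for the part that bears it (a point fixed in the world has none). Each returns a list of dicts, best first, with "conf" (0 to 1); they miss things now and then, are a little off and sometimes report something else, mostly with a low value. They report only what shows in the picture. A call takes as long as a camera call.
- boxes_of(camera, label): "at" ([row, column] in pixels, amid what is visible of it).
- place_of(camera, label): "at" ([row, column] in pixels: a listed point, or the origin of a listed thing).
The state is a dict: "time": time; "qpos": joint angles; "qvel": joint speeds; "joint_efforts": joint torques, N m; "tool_pos": TCP position; "tool_rot": TCP orientation; "contact_force": force on the tool from outside, world axes, zero at the start; "torque": the same for the moment, N m; "opening": finger opening in m.
Only numpy, scipy, OpenCV 4.12 (cv2) and the standard library are available. Lean on these libraries where they do the work, as an engineer would, in place of code of your own. Each camera call takes 0.05 s, during which the arm holds its last target. There are 200 camera calls.

## Working session

There is one attempt and no reset: what is moved stays moved. The work goes in short steps, Python scripts to look and compute and a shell command to move; the robot and the scene stay as the last step left them, time stands still between calls to the robot, and variables do not carry over. Pictures are saved under pics/ and viewed, about 8 in all and at most 12, crops included, and the job is handed in when it is done.

```bash
mkdir -p pics; ls; cat > h.py <<'E'
import numpy as np, cv2
from cell import *
from scipy.optimize import least_squares
from scipy.spatial.transform import Rotation as R
L=['stand','tilt_top','far_edge','release','paddle','blank','sanding_block','bench_brush','try_square','pencil','glue_bottle','tape_measure','hammer','wax_tin']
def campose(c):
    if 'eye' in c: return np.array(c['eye']),np.array(c['rotation'])
    s=observe(); T=np.eye(4); T[:3,:3]=R.from_euler('xyz',s['tool_rot']).as_matrix(); T[:3,3]=s['tool_pos']
    T=T@np.array(c['T_tool_cam']); return T[:3,3],T[:3,:3]
def proj(c,E,Rm,P):
    p=(np.atleast_2d(P)-E)@Rm; s=p[:,:2]/p[:,2:]; s=s*(1+c['k1']*(s**2).sum(1,keepdims=True))
    return np.c_[c['cy']+c['fy']*s[:,1], c['cx']+c['fx']*s[:,0]]
def ray(c,E,Rm,rc):
    K=np.array([[c['fx'],0,c['cx']],[0,c['fy'],c['cy']],[0,0,1.]])
    u=cv2.undistortPoints(np.array([[[rc[1],rc[0]]]],float),K,np.array([c['k1'],0,0,0.]))[0,0]
    d=Rm@np.array([u[0],u[1],1]); return d/np.linalg.norm(d)
def onplane(E,d,z): return E+d*(z-E[2])/d[2]
def tri(rays):
    A=sum(np.eye(3)-np.outer(d,d) for E,d in rays); b=sum((np.eye(3)-np.outer(d,d))@E for E,d in rays)
    return np.linalg.solve(A,b)
E
cat > a.py <<'E'
from h import *
s=observe(); print({k:np.round(v,3).tolist() for k,v in s.items()})
D={}
for n in ['side','top']:
    c=read_camera(n); E,Rm=campose(c); cv2.imwrite(f'pics/{n}0.png',c['img']); print(n,np.round(E,3),np.round(Rm,2).tolist())
    for l in L:
        try: p=place_of(n,l)[:2]
        except Exception as e: print(l,e); continue
        print(l,[(np.round(q['at']).tolist(),round(q['conf'],2)) for q in p], [np.round(onplane(E,ray(c,E,Rm,q['at']),0),3).tolist()[:2] for q in p[:1]])
        if p: D.setdefault(l,[]).append((E,ray(c,E,Rm,p[0]['at'])))
for l in D:
    if len(D[l])==2: print('TRI',l,np.round(tri(D[l]),3))
E
python3 a.py
```

```text
pics
{'time': 0.0, 'qpos': [1.17, 0.343, 1.525, 0.0, 1.275, -0.146], 'qvel': [-0.002, -0.001, 0.0, 0.001, -0.0, -0.0], 'joint_efforts': [0.001, -43.123, -24.423, 0.072, 0.056, -0.0], 'tool_pos': [0.132, 0.508, 0.226], 'tool_rot': [-3.14, -0.0, 2.887], 'contact_force': [0.463, -0.345, -0.063], 'torque': [-0.027, 0.036, -0.013], 'opening': 0.092}
side [-0.045 -1.05   0.892] [-2.18, 0.01, -0.54]Traceback (most recent call last):
  File "a.py", line 9, in <module>
    print(l,[(np.round(q['at']).tolist(),round(q['conf'],2)) for q in p], [np.round(onplane(E,ray(c,E,Rm,q['at']),0),3).tolist()[:2] for q in p[:1]])
                                                                                    ~~~~~~~^^^^^^^^^^^^^^^^^^^^^^^^^
  File "h.py", line 17, in onplane
    def onplane(E,d,z): return E+d*(z-E[2])/d[2]
                                            ~^^^
IndexError: invalid index to scalar variable.
```

```bash
sed -i "s/np.array(c\['rotation'\])/R.from_euler('xyz',c['rotation']).as_matrix()/" h.py; python3 a.py
```

```text
{'time': 0.1, 'qpos': [1.17, 0.343, 1.525, -0.0, 1.275, -0.146], 'qvel': [0.002, -0.002, 0.001, 0.001, 0.0, -0.001], 'joint_efforts': [0.002, -43.2, -24.469, 0.072, 0.053, -0.0], 'tool_pos': [0.132, 0.508, 0.226], 'tool_rot': [-3.14, -0.0, 2.887], 'contact_force': [-0.354, -0.263, -0.856], 'torque': [0.012, 0.034, 0.023], 'opening': 0.092}
side [-0.045 -1.05   0.892] [[0.86, -0.3, 0.42], [-0.52, -0.49, 0.71], [-0.01, -0.82, -0.57]]
stand [([262.0, 280.0], 0.61)] [[0.46, 0.056]]
tilt_top it knows: bench_brush, blank, far_edge, glue_bottle, hammer, paddle, pencil, sanding_block, stand, tape_measure, try_square, wax_tin
far_edge [([198.0, 306.0], 0.63), ([326.0, 322.0], 0.19)] [[0.699, 0.333]]
release it knows: bench_brush, blank, far_edge, glue_bottle, hammer, paddle, pencil, sanding_block, stand, tape_measure, try_square, wax_tin
paddle [([193.0, 306.0], 0.73), ([353.0, 461.0], 0.53)] [[0.714, 0.361]]
blank [([231.0, 263.0], 0.78), ([280.0, 370.0], 0.41)] [[0.489, 0.225]]
sanding_block [] []
bench_brush [([324.0, 321.0], 0.9)] [[0.43, -0.219]]
try_square [([281.0, 370.0], 0.86)] [[0.6
[... 920 characters left out ...]
, 212.0], 0.81), ([233.0, 144.0], 0.5)] [[0.562, 0.293]]
bench_brush [([285.0, 392.0], 0.57)] [[0.441, -0.229]]
try_square [([221.0, 363.0], 0.72)] [[0.628, -0.148]]
pencil [([194.0, 283.0], 0.79)] [[0.709, 0.087]]
glue_bottle [] []
tape_measure [([213.0, 476.0], 0.66)] [[0.65, -0.479]]
hammer [([257.0, 512.0], 0.88)] [[0.52, -0.582]]
wax_tin [([272.0, 107.0], 0.92)] [[0.484, 0.596]]
TRI far_edge [0.529 0.026 0.199]
TRI paddle [0.534 0.032 0.209]
TRI blank [0.422 0.064 0.113]
TRI bench_brush [ 0.434 -0.225  0.004]
TRI try_square [ 0.625 -0.146  0.003]
TRI pencil [ 0.711  0.087 -0.005]
TRI tape_measure [ 0.644 -0.471  0.013]
TRI hammer [ 0.519 -0.578  0.007]
TRI wax_tin [ 0.486  0.596 -0.004]
```

View pics/side0.png

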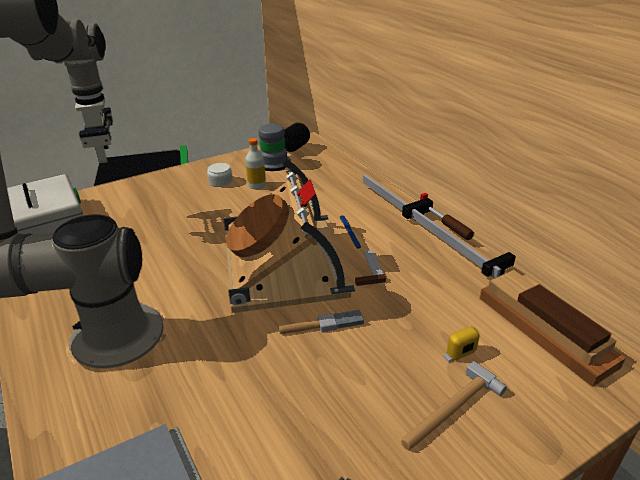

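```bash
ls pics
```

```text
side0.png
top0.png
```

View pics/top0.png

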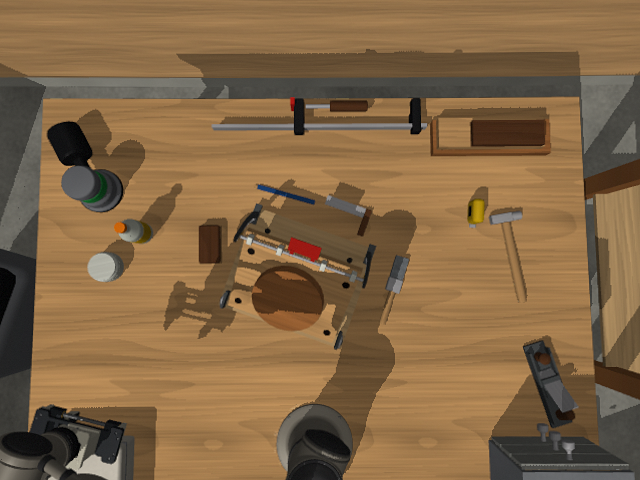

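Side view: the table is up at (240–340, 190–300), with the red paddle at (193,306) and the blank at (231,263). Top view: paddle at (250,300), blank at (293,289), stand yaw about -0.35, sanding block at (244,210). Both agree with the networks. Next I fit the stand pose and tilt.

```bash
cat > fit.py <<'E'
from h import *
def world(p,u,v,y=0):   # p = hingeX,hingeY,yaw,tilt ; panel coords u,v,y
    x=u*np.cos(p[3])-v*np.sin(p[3]); z=u*np.sin(p[3])+v*np.cos(p[3])+.03
    c,s=np.cos(p[2]),np.sin(p[2]); return np.array([p[0]+c*x-s*y,p[1]+s*x+c*y,z])
def stand(p): c,s=np.cos(p[2]),np.sin(p[2]); return np.array([p[0]+.13*c,p[1]+.13*s,0])
F={'far_edge':lambda p:world(p,.255,.018),'paddle':lambda p:world(p,.272,.039),'blank':lambda p:world(p,.115,.018),'stand':stand}
def fit(cams,p0=(.33,.1,-.34,.6),minconf=.5):
    ob=[]
    for n in cams:
        c=read_camera(n); E,Rm=campose(c)
        for l in F:
            q=place_of(n,l)
            if q and q[0]['conf']>minconf: ob.append((c,E,Rm,l,np.array(q[0]['at']),n))
    f=lambda p:np.concatenate([(proj(c,E,Rm,F[l](p))[0]-a)/(c['fx']/500*(1+2*(n=='wrist'))) for c,E,Rm,l,a,n in ob])
    r=least_squares(f,p0,loss='soft_l1',f_scale=2)
    for o,e in zip(ob,f(r.x).reshape(-1,2)): print(o[5],o[3],np.round(e,1))
    return r.x,ob
if __name__=='__main__':
    import sys
    p,ob=fit(sys.argv[1:]); print('fit',np.round(p,3),'paddle',np.round(world(p,.272,.039),3),'edge',np.round(world(p,.255,.018),3))
    s=observe(); c=read_camera('side'); print(np.round(s['tool_pos'],3),np.round(s['tool_rot'],3)); print('fx',c['fx'])
    w=read_camera('wrist'); print(np.round(w['T_tool_cam'],3).tolist(), 'gp',globals().get('grip_point_offset'))
E
python3 fit.py side top
```

```text
side far_edge [ 0.9 -0.9]
side paddle [0.2 1.2]
side blank [ 0.3 -0.6]
side stand [2.2 1.4]
top far_edge [ 0. -2.]
top paddle [1.1 0.2]
top blank [-1.5 -0.2]
fit [ 0.343  0.09  -0.327  0.632] paddle [0.529 0.027 0.222] edge [0.527 0.027 0.195]
[0.132 0.508 0.227] [ 3.142 -0.     2.887]
fx 540.3567234869859
[[0.0, -0.955, -0.298, 0.081], [1.0, 0.0, 0.0, -0.0], [-0.0, -0.298, 0.955, -0.159], [0.0, 0.0, 0.0, 1.0]] gp 0.0188
```

```bash
python3 -m inch '[[[0,0,-57,0],[0,0,-56,0],[-41,-30,0,0],[-41,-30,0,0],[-41,-30,0,0],[-41,-30,0,0],[-41,-30,0,0],[-41,-30,0,0]]]' 1 40 && python3 -m inch '[[[-41,-30,0,0],[-41,-30,0,0],[-41,-30,0,0],[-41,-30,0,0],[-41,-30,0,0],[-41,-30,0,0],[0,0,0,0.072],[0,0,0,0],[0,0,0,0]]]'; python3 fit.py side top wrist; python3 - <<'E'
from h import *
cv2.imwrite('pics/w1.png',read_camera('wrist')['img'])
E
```

```text
time: 3.0
tool_pos: [0.3258, 0.2705, 0.3399]
tool_rot: [3.141, 0.0, 2.887]
contact_force: [1.5, -0.1, -0.1]
opening: 0.0163
time: 4.12
tool_pos: [0.5174, 0.0361, 0.3399]
tool_rot: [3.141, 0.0, 2.817]
contact_force: [-0.3, -0.2, 0.2]
opening: 0.0002
side far_edge [ 0.3 -0.7]
side paddle [0.5 0.6]
side blank [-0.1  0.4]
side stand [0.1 4.3]
top blank [0.2 0. ]
top stand [ 46.  161.6]
wrist far_edge [ 0.  -0.3]
wrist paddle [-1.9  1.8]
wrist blank [1.7 1.7]
fit [ 0.349  0.094 -0.364  0.65 ] paddle [0.529 0.025 0.226] edge [0.529 0.026 0.199]
[0.518 0.036 0.34 ] [ 3.141 -0.     2.815]
fx 540.3567234869859
[[0.0, -0.955, -0.298, 0.081], [1.0, 0.0, 0.0, -0.0], [-0.0, -0.298, 0.955, -0.159], [0.0, 0.0, 0.0, 1.0]] gp 0.0188
```

View pics/w1.png

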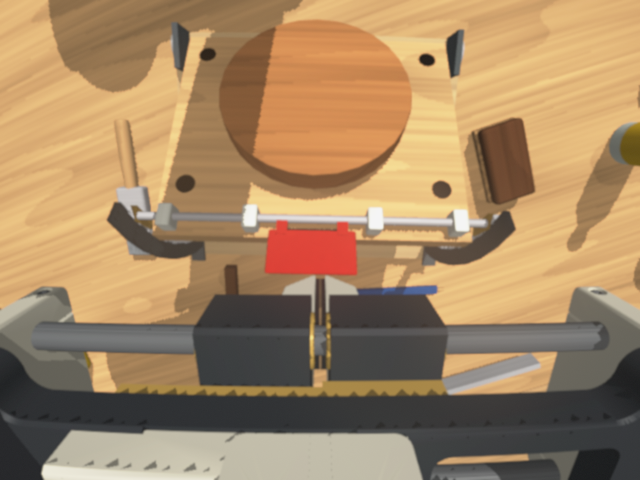

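The wrist picture shows the paddle at rows 225–275, columns 265–357. It is square to the tool and just inboard of the closed fingertips at (288,320). The tilt fits 0.65. I'll compute the path next.

```bash
cat > path.py <<'E'
from h import *
H=np.array([.349,.094]);yaw=-.345
import sys
pad=np.array([.529,.0255]); u=np.array([np.cos(yaw),np.sin(yaw)]);v=np.array([-u[1],u[0]])
base=pad-u*(.272*np.cos(.65)-.039*np.sin(.65))   # hinge consistent with paddle
def tcp(th,rel,s,w=.0095):
    c,S=np.cos(th),np.sin(th); sx=.24*c-.03*S; sz=.24*S+.03*c+.03
    ph=th+.22-rel
    xc=sx+s*np.cos(ph); # TCP x
    zs=lambda x: sz+(x-sx+.002*np.sin(ph))*np.tan(ph)+.002*np.cos(ph)
    z=max(zs(xc-w),zs(xc+w)); return xc,z
s=observe(); t=np.array(s['tool_pos']); d=t[:2]-base; print('tool x,y,z mm',np.round([d@u*1e3,d@v*1e3,t[2]*1e3],1),np.round(s['contact_force'],1))
if len(sys.argv)>1:
  prev=None
  for th,rel,ss in [(.65,0,.036),(.65,.19,.036),(.65,.38,.037)]+[(th,.38,.038+.007*(.65-th)/.65) for th in np.arange(.6,-.01,-.05)]:
    x,z=tcp(th,rel,ss); print(round(th,2),rel,round(x*1e3,1),round(z*1e3,1), '' if prev is None else np.round([(x-prev[0])*1e3,(z-prev[1])*1e3],1)); prev=(x,z)
E
python3 path.py 1
```

```text
tool x,y,z mm [178.9   5.7 339.7] [0.3 0.1 0. ]
0.65 0 196.1 241.0 
0.65 0.19 200.9 232.0 [ 4.8 -9. ]
0.65 0.38 205.6 223.9 [ 4.7 -8.1]
0.6 0.38 216.0 213.4 [ 10.5 -10.5]
0.55 0.38 225.1 201.9 [  9.1 -11.4]
0.5 0.38 233.6 190.1 [  8.5 -11.9]
0.45 0.38 241.5 177.8 [  8.  -12.3]
0.4 0.38 248.9 165.1 [  7.4 -12.7]
0.35 0.38 255.7 152.1 [  6.8 -13. ]
0.3 0.38 261.8 138.8 [  6.1 -13.4]
0.25 0.38 267.3 125.1 [  5.5 -13.7]
0.2 0.38 272.1 111.2 [  4.8 -13.9]
0.15 0.38 276.2 97.2 [  4.1 -14. ]
0.1 0.38 279.7 83.8 [  3.4 -13.4]
0.05 0.38 282.4 70.1 [  2.7 -13.6]
-0.0 0.38 284.4 56.4 [  2.  -13.7]
```

```bash
python3 -m inch '[[[-17,-6,20,0],[0,0,40,0],[0,0,25,0],[0,0,3,0],[0,0,3,0],[0,0,3,0]]]'; python3 path.py; python3 - <<'E'
from h import *
c=read_camera('side')['img']; w=read_camera('wrist')['img']
cv2.imwrite('pics/sw2.png',np.hstack([cv2.resize(c[140:320,220:400],(400,400)),cv2.resize(w[150:390,200:440],(400,400))]))
E
```

```text
time: 5.78
tool_pos: [0.5325, 0.0245, 0.2468]
tool_rot: [3.141, 0.002, 2.815]
contact_force: [-1.2, -0.2, -0.0]
opening: 0.0003
tool x,y,z mm [196.5   0.3 246.8] [-1.2 -0.2 -0. ]
```

View pics/sw2.png

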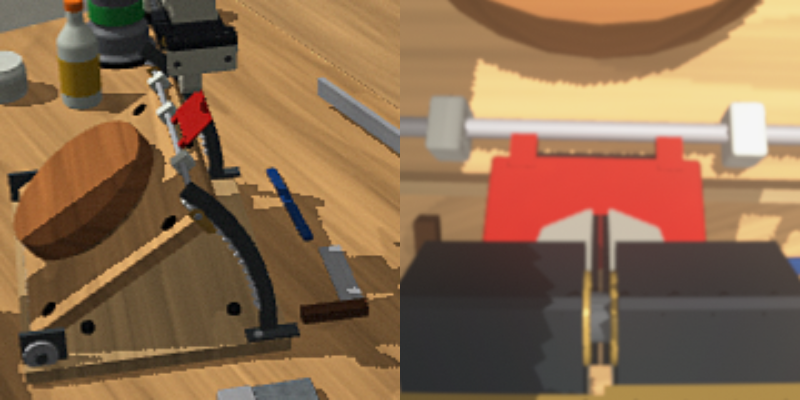

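The fingertips are just above the middle of the paddle, with clear space to the blank. Now pressing.

```bash
for i in 1; do python3 -m inch '[[[0,0,4,0],[0,0,4,0],[-1,0,2,0]]]'; done; python3 -m inch '[[[-2,0,3,0],[-1,0,3,0]]]'; python3 path.py
```

```text
time: 6.25
tool_pos: [0.5327, 0.0243, 0.2354]
tool_rot: [-3.142, -0.0, 2.815]
contact_force: [0.8, 0.4, 0.4]
opening: 0.0004
time: 6.5
tool_pos: [0.5358, 0.0232, 0.2295]
tool_rot: [3.142, 0.0, 2.815]
contact_force: [-0.5, 0.0, 0.5]
opening: 0.0006
tool x,y,z mm [2.001e+02 1.000e-01 2.295e+02] [-0.5  0.   0.5]
```

```bash
python3 -m inch '[[[-1,0,3,0],[-1,0,2,0]]]'; python3 -m inch '[[[-1,0,3,0],[-1,0,2,0]]]';python3 path.py; python3 - <<'E'
from h import *
c=read_camera('side')['img']; w=read_camera('wrist')['img']
cv2.imwrite('pics/sw3.png',np.hstack([cv2.resize(c[160:240,260:340],(400,400)),cv2.resize(w[150:390,200:440],(400,400))]))
E
```

```text
time: 6.75
tool_pos: [0.5378, 0.0226, 0.2249]
tool_rot: [3.141, 0.001, 2.815]
contact_force: [-0.6, 0.6, 2.1]
opening: 0.0003
time: 7.0
tool_pos: [0.5397, 0.0219, 0.2198]
tool_rot: [3.141, 0.001, 2.815]
contact_force: [0.7, -0.0, 4.4]
opening: 0.0001
tool x,y,z mm [204.2   0.3 219.8] [ 0.7 -0.   4.4]
```

View pics/sw3.png

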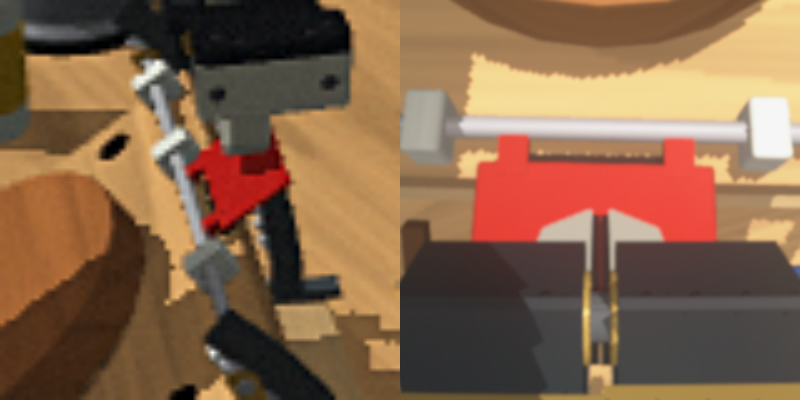

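```bash
sed -i 's/w=.0095/w=.003/' path.py; python3 -m inch '[[[-1,0,2,0],[-1,0,2,0]]]'; python3 -m inch '[[[-1,0,2,0],[-1,0,2,0]]]';python3 -m inch '[[[-2,0,3,0],[-2,0,3,0]]]'; python3 path.py 1
```

```text
time: 7.35
tool_pos: [0.5417, 0.0213, 0.2159]
tool_rot: [3.141, 0.001, 2.815]
contact_force: [1.0, -0.8, 5.8]
opening: 0.0005
time: 7.6
tool_pos: [0.5437, 0.0206, 0.2125]
tool_rot: [3.141, 0.002, 2.815]
contact_force: [-1.6, -0.7, 12.6]
opening: 0.0001
time: 7.85
tool_pos: [0.5478, 0.0191, 0.207]
tool_rot: [3.141, 0.003, 2.815]
contact_force: [-0.2, -0.3, 11.9]
opening: 0.0004
tool x,y,z mm [212.8   0.3 207. ] [-0.2 -0.3 11.9]
0.65 0 196.1 233.3 
0.65 0.19 200.9 226.8 [ 4.8 -6.5]
0.65 0.38 205.6 220.4 [ 4.7 -6.4]
0.6 0.38 216.0 210.3 [ 10.5 -10.1]
0.55 0.38 225.1 199.3 [  9.1 -11. ]
0.5 0.38 233.6 187.8 [  8.5 -11.5]
0.45 0.38 241.5 175.9 [  8.  -11.9]
0.4 0.38 248.9 163.6 [  7.4 -12.3]
0.35 0.38 255.7 150.9 [  6.8 -12.7]
0.3 0.38 261.8 137.9 [  6.1 -13. ]
0.25 0.38 267.3 124.5 [  5.5 -13.3]
0.2 0.38 272.1 110.9 [  4.8 -13.6]
0.15 0.38 276.2 97.1 [  4.1 -13.8]
0.1 0.38 279.7 83.4 [  3.4 -13.8]
0.05 0.38 282.4 69.4 [  2.7 -13.9]
-0.0 0.38 284.4 55.3 [  2.  -14.1]
```

```bash
python3 -m inch '[[[-5,0,6,0],[-5,0,6,0],[-4,0,6,0],[-4,0,6,0]]]'; python3 path.py; python3 - <<'E'
from h import *
c=read_camera('side')['img']; w=read_camera('wrist')['img']
cv2.imwrite('pics/sw4.png',np.hstack([cv2.resize(c[170:310,220:360],(400,400)),cv2.resize(w[150:390,200:440],(400,400))]))
E
```

```text
time: 8.35
tool_pos: [0.5643, 0.0131, 0.1824]
tool_rot: [-3.141, 0.001, 2.815]
contact_force: [-3.1, -2.5, 10.5]
opening: 0.0005
tool x,y,z mm [230.3   0.3 182.4] [-3.1 -2.5 10.5]
```

View pics/sw4.png

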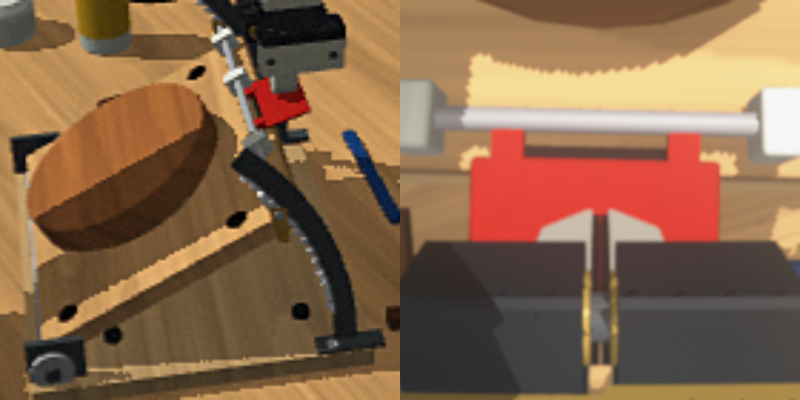

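Paddle pressed, table descending with the fingers mid-paddle. Continuing along the arc.

```bash
python3 -m inch '[[[-5,0,7,0],[-5,0,7,0],[-5,0,7,0],[-4,0,7,0]]]'; python3 path.py;  python3 -m inch '[[[-4,0,7,0],[-4,0,7,0],[-4,0,8,0],[-4,0,8,0]]]'; python3 path.py
```

```text
time: 8.95
tool_pos: [0.58, 0.0075, 0.1529]
tool_rot: [-3.14, -0.005, 2.815]
contact_force: [-7.4, -0.4, 6.5]
opening: 0.0004
tool x,y,z mm [247.1   0.3 152.9] [-7.4 -0.4  6.5]
time: 9.45
tool_pos: [0.5954, 0.0028, 0.123]
tool_rot: [-3.141, -0.005, 2.815]
contact_force: [-5.8, 0.9, 6.7]
opening: 0.0005
tool x,y,z mm [263.1   1.1 123. ] [-5.8  0.9  6.7]
```

```bash
python3 - <<'E'
from h import *
c=read_camera('side')['img']; w=read_camera('wrist')['img']
cv2.imwrite('pics/sw5.png',np.hstack([cv2.resize(c[170:310,220:360],(400,400)),cv2.resize(w[150:390,200:440],(400,400))]))
E
```

```text
(no output)
```

View pics/sw5.png

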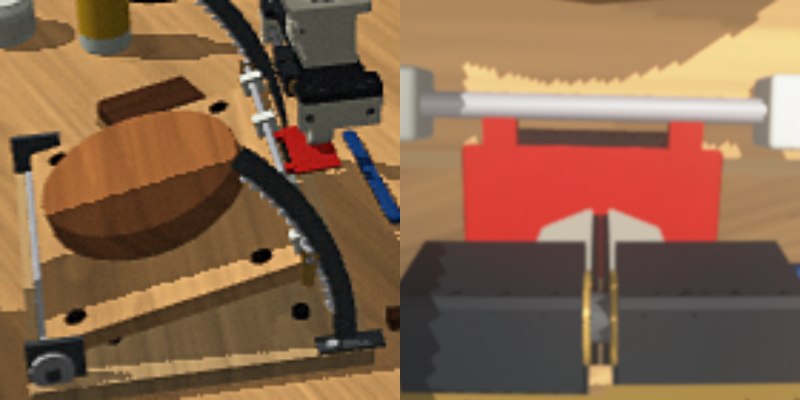

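Table about 0.25 rad, paddle still pressed near mid-length. Continuing.

```bash
python3 -m inch '[[[-3,0,8,0],[-2,0,8,0],[-2,0,8,0],[-2,0,8,0]]]'; python3 path.py;  python3 -m inch '[[[-1,0,8,0],[-1,0,8,0],[-1,0,6,0],[-1,0,5,0]]]'; python3 path.py
```

```text
time: 10.05
tool_pos: [0.605, -0.0004, 0.0917]
tool_rot: [-3.141, -0.002, 2.815]
contact_force: [-3.6, 0.1, 8.5]
opening: 0.0008
tool x,y,z mm [273.2   1.3  91.7] [-3.6  0.1  8.5]
time: 10.55
tool_pos: [0.6095, -0.002, 0.0651]
tool_rot: [-3.141, 0.0, 2.815]
contact_force: [-1.7, -0.2, 8.8]
opening: 0.0004
tool x,y,z mm [278.    1.4  65.1] [-1.7 -0.2  8.8]
```

```bash
for k in 1 ; do python3 -m inch '[[[0,0,4,0],[0,0,3,0]]]';  python3 -m inch '[[[0,0,3,0],[0,0,2,0]]]'; python3 -m inch '[[[0,0,2,0],[0,0,2,0]]]'; done; python3 path.py
```

```text
time: 10.8
tool_pos: [0.6101, -0.0022, 0.0584]
tool_rot: [-3.141, 0.002, 2.815]
contact_force: [-0.8, -1.4, 8.5]
opening: 0.0003
time: 11.05
tool_pos: [0.6105, -0.0023, 0.0554]
tool_rot: [-3.142, 0.003, 2.815]
contact_force: [-8.0, -2.6, 28.5]
opening: 0.0001
time: 11.3
tool_pos: [0.6106, -0.0023, 0.0546]
tool_rot: [3.141, 0.004, 2.815]
contact_force: [-15.1, 0.2, 49.9]
opening: 0.0004
tool x,y,z mm [279.1   1.4  54.6] [-15.1   0.2  49.9]
```

```bash
python3 -m inch '[[[0,0,0,0],[0,0,0,0],[0,0,-3,0],[0,0,-3,0],[0,0,-4,0],[0,0,-4,0],[0,0,-5,0],[0,0,-6,0],[0,0,-8,0],[0,0,-10,0]]]'; python3 -m inch '[[[0,0,-30,0],[0,0,-45,0],[0,0,-45,0],[0,0,-20,0],[0,0,0,0],[0,0,0,0]]]';python3 fit.py wrist side; python3 - <<'E'
from h import *
c=read_camera('side')['img']; w=read_camera('wrist')['img']
cv2.imwrite('pics/sw6.png',np.hstack([cv2.resize(c[170:310,220:360],(400,400)),cv2.resize(w,(400,400))]))
E
```

```text
time: 12.55
tool_pos: [0.6092, -0.0015, 0.0918]
tool_rot: [-3.142, -0.001, 2.815]
contact_force: [0.4, 0.2, 0.9]
opening: 0.0005
time: 13.3
tool_pos: [0.6089, -0.0016, 0.2305]
tool_rot: [-3.141, -0.002, 2.815]
contact_force: [0.3, -0.2, -0.9]
opening: 0.0003
wrist far_edge [1.3 0.8]
wrist paddle [ 0.9 -0.7]
wrist blank [-12.9   0.6]
wrist stand [1.2 0.1]
side far_edge [ 2.1 -1.3]
side paddle [-1.2 -0. ]
side blank [3.1 0.5]
side stand [ 0.1 -0.1]
fit [ 0.345  0.093 -0.361  0.029] paddle [ 0.598 -0.003  0.077] edge [0.583 0.003 0.055]
[ 0.61  -0.002  0.232] [ 3.142 -0.     2.815]
fx 540.3567234869859
[[0.0, -0.955, -0.298, 0.081], [1.0, 0.0, 0.0, -0.0], [-0.0, -0.298, 0.955, -0.159], [0.0, 0.0, 0.0, 1.0]] gp 0.0188
```

View pics/sw6.png

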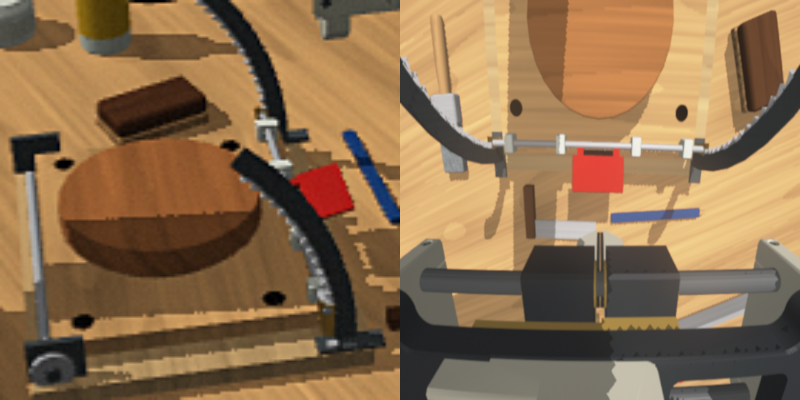

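The table is flat and the blank is clear. TCP height at full press was 54.6 mm, against 55 mm predicted for flat, with a hard stop at 50 N. The paddle shows raised again. Handing in.

```bash
python3 -c "
from cell import *
print(observe()['contact_force'],hand_in())"
```

```text
the job is handed in; nothing more can be done
[ 0.77160839 -0.12290456 -0.04174929] None
```

I pressed the red paddle with the closed fingertips until the pawls came free, then held it down while lowering the table from about 0.65 rad until it met its base. After that I lifted straight up and handed the job in at about 13.5 s. No verdict came back.

**Table flat:** The force rose sharply to 50 N with the fingertips at 54.6 mm. The model predicts 55.3 mm for a flat table, so I take it as fully down.

**Disagreement:** The last camera fit put the tilt at 0.029 rad, right at the 0.03 limit. One input was 13 pixels off, because the blank was cut off in the wrist view. I trusted the force and height reading instead.

**Paddle:** The last pictures show it raised again, and the fitted paddle height agrees. I did not measure the release angle directly.

**Surroundings:** The tool force was about zero at the end, and nothing in the last picture looked touched or moved. I did not re-measure where the loose items lie.

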